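Hold a crossover coil under test

TASK

Slide the copper-wound coil up off its storage spindle and seat it fully down on the brass spigot of the blue coil tester, and let go of it. Then press the tester's red spring-loaded key down until its black pointer stands in the green band of the little gauge beside it, and finish the program while still holding the key there: the key must never be pushed on down into the red band. Leave everything else on the bench where it is.

Things in the scene. Friction and masses are not known exactly. Their poses are not given: they have to be found in the camera images.
- coil_mid (a point): Centre (half-way up, on the axis) of the loose wound coil: a ring with copper winding between thin black end plates, outside diameter 50 mm, bore 24 mm, 30 mm high, about 150 g, axis z upright. It starts on one of the two aluminium storage spindles, with its centre 40 mm above the bench; either way up is fine.
- spindle_a_tip (a point): Tip of the upright steel post of the fixed storage spindle that carries the coil, 72 mm above the bench. The post is 14 mm in diameter; under it a black shoulder, diameter 34 mm, whose top is 25 mm above the bench, carries the coil; the aluminium foot is 80 mm in diameter and 10 mm thick.
- spigot_seat (a point): Centre of the coil's seat on the coil tester: the top face of a white pedestal (diameter 34 mm) 55 mm above the bench, from which a brass spigot, diameter 18 mm with a tapered tip, rises 17 mm. The coil seated fully down has its centre 15 mm above this point. The tester is a fixed blue box with a grey top, 130 (x) x 240 (y) x 40 mm high; x and y of this point are the tester's own x and y, z is up. The key's axis lies 120 mm along +y from here.
- key_top (a point): Centre of the top face of the tester's red spring key: a round cap, diameter 40 mm, 10 mm thick, top 88 mm above the bench at rest, pressed straight down. A white gauge plate (27 mm wide along y, 6 mm thick, top 79 mm above the bench) stands 41 mm along the tester's +y from the key's axis, with a green and, lower, a red band on both faces; the key's thin black pointer sinks along them.
- key (a joint): Travel of the spring key downward in m: 0 at rest, 0.020 at its stop. The pointer is in the green band from 0.007 to 0.015 and in the red band from 0.018. The spring pushes back with 3 N at the start of travel plus 0.5 N per mm (about 8.5 N in the middle of the green band); the key springs up when let go.
- reel_mid (a point): Bystander: centre (half-way up) of a blue reel of silvery solder, diameter 54 mm, 36 mm high, on the other storage spindle (of the same make as the coil's).
- multimeter_c (a point): Bystander: centre of a yellow handheld multimeter lying flat, 150 x 80 x 35 mm (its x, y, z).
- speaker_c (a point): Bystander: point on the axis of a bare loudspeaker driver lying face up, 25 mm above the bench; diameter 104 mm, 53 mm high.
- screwdriver_grip (a point): Bystander: middle of the handle of a screwdriver lying on the bench, 170 mm long, blade along its +x.
- capacitor_c (a point): Bystander: centre of a blue upright capacitor can, diameter 35 mm, 50 mm high.
Things that resemble listed ones, but are neither listed nor needed, are in the scene too. What is shaped like the part that bears coil_mid but turquoise is not meant.

How it is judged (in metres and radians):
On the way, in this order (a step that is already met when the one before it is completed fails the run):
1. the coil has been slid up clear of its spindle's post (height (world z) of coil_mid above 0.087 m), for 0.05 s.
2. the coil is seated on the tester's spigot and let go (horizontal distance between coil_mid and spigot_seat below 0.006 m and z of coil_mid in the frame of spigot_seat between 0.011 and 0.019 m and angle between the z axis of coil_mid and the z axis of spigot_seat, either way round below 0.1 rad and contact force between each of the arm, the fingers and coil below 0.1 N), for 0.2 s.
3. the robot holds the key in the green band with the coil seated (all of step 2 and value of joint key between 0.007 and 0.015 m and contact force between any of the fingers, the arm and key above 2 N), for 0.3 s.
At the end, for the whole second after the job is handed in: The coil sits on the spigot (axis within 6 mm of the spigot's, centre within 4 mm of its seated height, tilted less than 0.1 rad), untouched by the robot, and the robot itself pushes on the key (over 2 N) with the key's travel between 7 and 15 mm, through the last second (all of step 3); the arm keeps its last pose, push and grip.
It fails at once if the key is pushed down into the red band (travel over 18 mm) (value of joint key above 0.018 m).
It fails at once if a bystander (reel, multimeter, loudspeaker driver, screwdriver or capacitor) is moved more than 20 mm (distance of any of reel_mid, multimeter_c, speaker_c, screwdriver_grip, capacitor_c from where it was at the start of the episode above 0.02 m).
It also fails if it takes over 42 s, if anything falls off the work surface, if the arm or the gripper's body presses on something with over 40 N, if the wrist force passes 120 N, or if a joint passes its speed limit or range.

ROBOT

A 6-joint arm with a two-finger parallel gripper is mounted at the origin on the work surface. World frame = base frame: x ahead of the robot, y to its left, z up, the work surface at z = 0. Lengths are in m, angles in degrees, forces in N, time in s.
With the tool pointing down it reaches from about 0.425 to 0.95 m from the base axis. Payload 14.7 kg.
Tool frame: the origin (TCP) lies on the centre line of the jaws, within the pads' length; the fingertips stand 8 mm ahead of it and the grasp point (between the pads) lies 11 mm behind it; z points along the fingers, y is the line along which they close (so a half turn about z gives the same grasp; the last joint's range is limited). The gripper opens to 85 mm and grips with 20 to 120 N. Pads are 22 mm wide; open, the fingers measure 114 mm over their backs; the gripper's body (76 mm by 85 mm) begins 54 mm behind the grasp point. The pads swing forward as they close: fully open they stand 13 mm farther back than shut.
Start: joints at [73.992, 27.513, 91.461, -0, 61.026, -2.67], TCP at [0.15, 0.632, 0.239] pointing down, gripper open.
Joint ranges: [-157.49, 157.49], [-46.99, 117.5], [13.45, 153.17], [-89.5, 269.5], [5.16, 153.95], [-167.48, 167.48]. Speed limits (degrees/s): [108.29, 108.29, 136.94, 172.46, 172.46, 172.46].

INTERFACE

Orientations are given as a 3x3 rotation matrix whose columns are the frame's x, y, z axes.
In Python, from plant import env gives the robot as it stands. The module is installed in compiled form; this text tells all that it offers.
- The arm moves only by the shell command python3 -m jog 'ROWS' [FORCE]. ROWS is JSON, a list of rows, each an object of numbers: "x", "y", "z": the shift along the world's x, y, z in m; "ax", "ay", "az": the turn, a rotation vector about the world's x, y, z in degrees; "grip": the closure, from 0 (fully open) to 1 (shut). In form: [{"x": .., "y": .., "z": .., "ax": .., "ay": .., "az": .., "grip": ..}, ...]. A call has exactly 8 rows; each row is the pose to reach, as a shift and turn from the pose commanded when the call began; what a row does not reach only later rows make up. A row lasts 1/10 s, in which the tool goes at most 50 mm and 8.59 degrees, less where a joint would pass 70% of its speed; a pose out of reach is approached as far as the arm can. A call with a gripper value outside its range is refused whole. The fingers move at their own pace and stop on an object; FORCE is the grip in N (left out, the last holds). Time passes only in rows, so rows that repeat a pose let the fingers close, or fill a call up. It gives the time, the measured TCP pose, the force, the opening and the grip force at its end, in the units of the state.
- env.read_state(): the state, without advancing time (a new reading comes with each control period).
- env.snapshot(name): name is "scene" or "top" or "wrist"; returns the picture (384x512x3 uint8, red, green, blue); there is no depth.
- env.get_calibration(name): a dict with "fx", "fy", "cx", "cy" (pixels), "distortion" ([k1, k2, p1, p2, k3] as OpenCV has them; the pictures are not rectified), "eye" and "rotation" of the camera in the world. Camera axes: x right, y down, z forward; pixel columns grow to the right and rows downward; lengths in m; the calibration is good to about 2 mm. A picture is of the moment at which its call begins: read the wrist's pose just before it. get_calibration takes no time and is no camera call; for the wrist camera it gives the pose at the moment of the call.
- env.sign_off(): hands the job in; it is judged then, once.
Trained networks look in the newest picture that a camera, given by its name, has taken for a name from the list of things; names that differ only in an ending like _2 or _b are one class to them, and where a whole thing is asked for, a point or a joint stands for the part that bears it (a point fixed in the world has none). Each returns a list of dicts, best first, with "conf" (0 to 1); they miss things now and then, are a little off and sometimes report something else, mostly with a low value. They report only what shows in the picture. A call takes as long as a camera call. They do not tell look-alikes from the thing itself.
- env.silhouettes(camera, thing): "region" (384x512 bool, what is visible of it) and "rect" ([left, top, right, bottom] in pixels, round what is visible of it).
- env.place_of(camera, thing): "centre" ([column, row] in pixels: a listed point, or the origin of a listed thing).
The state is a dict: "t": time; "qpos": joint angles; "joint_velocities": joint speeds; "joint_efforts": joint torques, N m; "eef_pos": TCP position; "eef_rot": TCP orientation; "contact_force": force on the tool from outside, world axes, zero at the start; "ft_torque": the same for the moment, N m; "finger_gap": opening from 0.0 (shut) to 1.0 (fully open); "gripper_force": force on a finger pad.
Only numpy, scipy, OpenCV 4.12 (cv2) and the standard library are available. Lean on these libraries where they do the work, as an engineer would, in place of code of your own. Each camera call takes 0.05 s, during which the arm holds its last target. There are 200 camera calls.

## Working session

There is one attempt and no reset: what is moved stays moved. The work goes in short steps, Python scripts to look and compute and a shell command to move; the robot and the scene stay as the last step left them, time stands still between calls to the robot, and variables do not carry over. Pictures are saved under pics/ and viewed, at most 10 in all, crops included, and the job is handed in when it is done.

```bash
mkdir -p pics
cat > h.py <<'E'
import numpy as np, cv2
from plant import env
def cal(n):
    c=env.get_calibration(n); K=np.array([[c['fx'],0,c['cx']],[0,c['fy'],c['cy']],[0,0,1]])
    return K,np.array(c['distortion'],float),np.array(c['eye']),np.array(c['rotation'])
def ray(n,px,c=None):
    K,d,e,R=c or cal(n)
    u=cv2.undistortPoints(np.array([[px]],float),K,d)[0,0]
    r=R@np.array([u[0],u[1],1]); return e,r/np.linalg.norm(r)
def atz(n,px,z,c=None):
    e,r=ray(n,px,c); return e+r*(z-e[2])/r[2]
def tri(rays):
    A=sum(np.eye(3)-np.outer(r,r) for e,r in rays); b=sum((np.eye(3)-np.outer(r,r))@e for e,r in rays)
    X=np.linalg.solve(A,b); return X,[np.linalg.norm((np.eye(3)-np.outer(r,r))@(X-e)) for e,r in rays]
def proj(n,X,c=None):
    K,d,e,R=c or cal(n); Xc=R.T@(np.array(X,float).reshape(-1,3)-e).T
    return cv2.projectPoints(Xc.T.copy(),np.zeros(3),np.zeros(3),K,d)[0][:,0]
def save(name,img): cv2.imwrite('pics/'+name,img[:,:,::-1])
E
python3 - <<'E'
from h import *
np.set_printoptions(precision=3,suppress=True)
Z=dict(coil_mid=.04,spindle_a_tip=.072,spigot_seat=.055,key_top=.088,reel_mid=.043,multimeter_c=.0175,speaker_c=.025,capacitor_c=.025,screwdriver_grip=.012)
ims=[]
for n in ('scene','top'):
    im=env.snapshot(n); ims.append(im)
    for t,z in Z.items():
        for r in env.place_of(n,t)[:3]:
            print(n,t,np.round(r['centre'],1),round(r['conf'],2),atz(n,r['centre'],z))
save('a.png',cv2.resize(np.vstack(ims),(450,600)) if 0 else np.hstack([cv2.resize(i,(400,300)) for i in ims]))
save('scene.png',cv2.resize(ims[0],(800,600)));save('top.png',cv2.resize(ims[1],(800,600)))
s=env.read_state();print(s['t'],s['eef_pos'],s['eef_rot'],s['contact_force'])
E
```

```text
scene coil_mid [217.  185.3] 0.79 [ 0.57  -0.195  0.04 ]
scene coil_mid [291.2 205.4] 0.75 [0.483 0.016 0.04 ]
scene spindle_a_tip [229.2 191.5] 0.88 [ 0.59  -0.115  0.072]
scene spigot_seat [316.6 257.6] 0.58 [0.592 0.192 0.055]
scene key_top [376. 262.] 0.65 [0.537 0.303 0.088]
scene reel_mid [192.6 151.9] 0.57 [ 0.515 -0.391  0.043]
scene multimeter_c [208. 246.] 0.79 [ 0.726 -0.038  0.017]
scene multimeter_c [365.6 211.6] 0.7 [0.336 0.156 0.017]
scene speaker_c [161.4 199. ] 0.6 [ 0.712 -0.27   0.025]
scene capacitor_c [366.  213.7] 0.74 [0.351 0.166 0.025]
scene screwdriver_grip [286.6 185.8] 0.53 [ 0.399 -0.079  0.012]
top coil_mid [253.9 221.8] 0.63 [ 0.477 -0.009  0.04 ]
top coil_mid [289.2 178.3] 0.62 [ 0.578 -0.122  0.04 ]
top coil_mid [331. 184.] 0.51 [ 0.545 -0.231  0.04 ]
top spindle_a_tip [287.7 178.8] 0.94 [ 0.571 -0.114  0.072]
top spigot_seat [173.2 194.3] 0.64 [0.582 0.191 0.055]
top key_top [129.1 212.7] 0.63 [0.545 0.302 0.088]
top reel_mid [384.6 184.7] 0.71 [ 0.519 -0.374  0.043]
top reel_mid [127.3 213.3] 0.61 [0.553 0.322 0.043]
top multimeter_c [240.4 134.5] 0.77 [ 0.732 -0.01   0.018]
top speaker_c [286.7 180.8] 0.25 [ 0.576 -0.116  0.025]
top capacitor_c [197.5 282.5] 0.66 [0.345 0.162 0.025]
top screwdriver_grip [285.9 247.2] 0.63 [ 0.399 -0.083  0.012]
1.0 [0.15  0.632 0.239] [[-0.973  0.231 -0.   ]
 [ 0.231  0.973 -0.   ]
 [ 0.    -0.    -1.   ]] [0.518 0.401 0.859]
```

View pics/top.png

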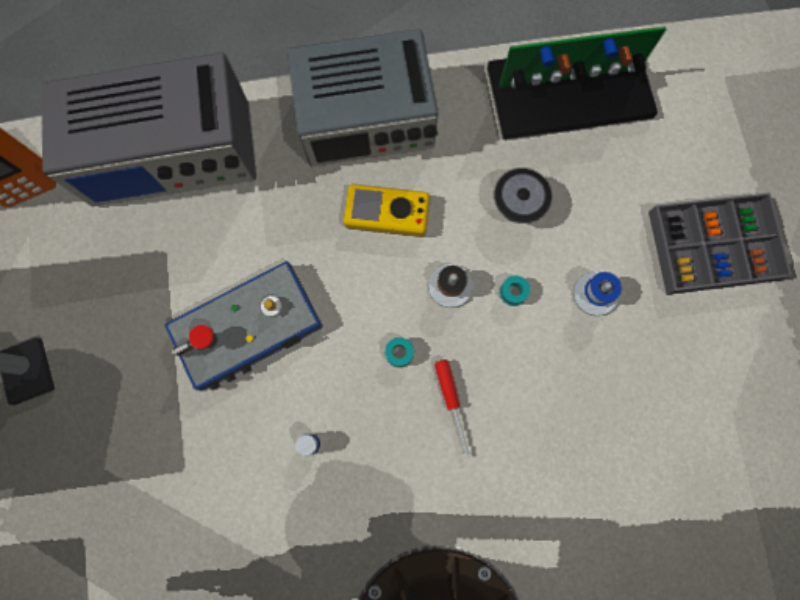

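View pics/scene.png

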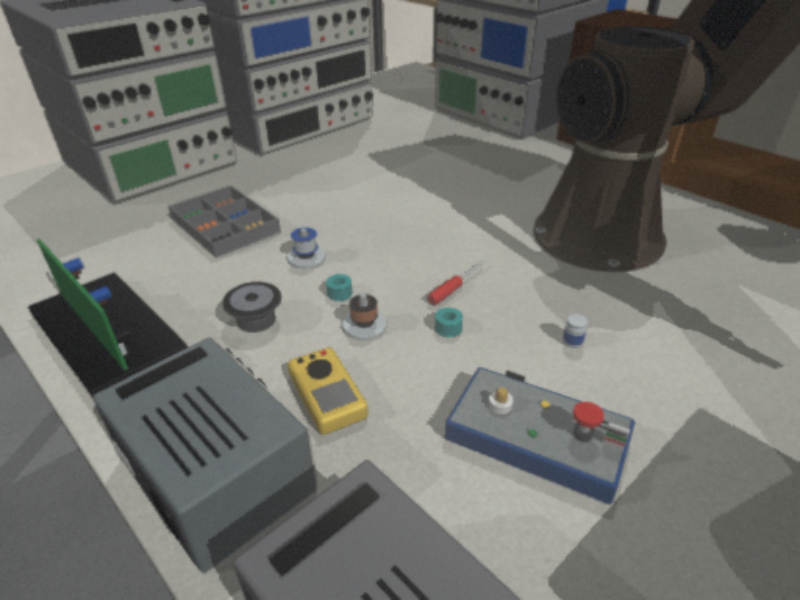

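The top view shows three ring-shaped candidates: the dark-topped coil on an aluminium foot at (289,180) in camera pixels, and loose turquoise rings at (330,186) and (255,225). In the scene view, the one at (232,198) is copper-sided on a foot, so it fits the description. The turquoise rings are decoys. The tester's seat is at (173,194) and its key at (129,213). Their spacing is 121 mm, which matches the text. I'll move over the tester and take closer views on the way.

```bash
python3 -m jog '[{"x":0.3,"y":-0.25,"z":0.05},{"x":0.3,"y":-0.25,"z":0.05},{"x":0.3,"y":-0.25,"z":0.05},{"x":0.3,"y":-0.25,"z":0.05},{"x":0.3,"y":-0.25,"z":0.05},{"x":0.3,"y":-0.25,"z":0.05},{"x":0.3,"y":-0.25,"z":0.05},{"x":0.3,"y":-0.25,"z":0.05}]'
python3 - <<'E'
from h import *
np.set_printoptions(precision=3,suppress=True)
c=cal('wrist');p=np.array(env.read_state()['eef_pos']);print(p,c[2]-p,c[3])
for n,X in dict(coil=(.575,-.118,.04),seat=(.587,.191,.055),key=(.541,.303,.088)).items(): print(n,proj('wrist',X))
E
```

```text
[0.15  0.632 0.239] [-0.074  0.018  0.135] [[ 0.231  0.929  0.288]
 [ 0.973 -0.221 -0.068]
 [ 0.001  0.296 -0.955]]
coil [[-59.622 461.672]]
seat [[ 56.275 488.64 ]]
key [[ 95.81  491.439]]validation failed for argument at $[0]...
```

```bash
python3 -m jog '[{"x":0.3,"y":-0.25,"z":0.05,"ax":0,"ay":0,"az":0,"grip":0},{"x":0.3,"y":-0.25,"z":0.05,"ax":0,"ay":0,"az":0,"grip":0},{"x":0.3,"y":-0.25,"z":0.05,"ax":0,"ay":0,"az":0,"grip":0},{"x":0.3,"y":-0.25,"z":0.05,"ax":0,"ay":0,"az":0,"grip":0},{"x":0.3,"y":-0.25,"z":0.05,"ax":0,"ay":0,"az":0,"grip":0},{"x":0.3,"y":-0.25,"z":0.05,"ax":0,"ay":0,"az":0,"grip":0},{"x":0.3,"y":-0.25,"z":0.05,"ax":0,"ay":0,"az":0,"grip":0},{"x":0.3,"y":-0.25,"z":0.05,"ax":0,"ay":0,"az":0,"grip":0}]'
python3 - <<'E'
from h import *
np.set_printoptions(precision=3,suppress=True)
c=cal('wrist');p=np.array(env.read_state()['eef_pos']);print(p,c[2]-p)
for n,X in dict(coil=(.575,-.118,.04),seat=(.587,.191,.055),key=(.541,.303,.088)).items(): print(n,proj('wrist',X))
E
```

```text
t: 1.8
eef_pos: [0.4517, 0.3807, 0.2899]
eef_rot: [[-0.973, 0.231, 0.001], [0.231, 0.973, 0.0], [-0.0, 0.0, -1.0]]
contact_force: [-0.4, 0.7, 0.3]
finger_gap: 1.001
gripper_force: 0.0
[0.452 0.381 0.29 ] [-0.074  0.018  0.135]
coil [[-47.182 315.684]]
seat [[136.611 296.29 ]]
key [[207.376 259.705]]
```

```bash
cat >> h.py <<'E'
import json,os
def look(things,tag):
    L=json.load(open('rays.json')) if os.path.exists('rays.json') else {}
    c=cal('wrist'); im=env.snapshot('wrist'); save(tag+'.png',cv2.resize(im,(800,600)))
    for t,g in things.items():
        for r in env.place_of('wrist',t)[:3]:
            e,d=ray('wrist',r['centre'],c); X=e+d*(g[2]-e[2])/d[2]
            print(t,np.round(r['centre'],1),round(r['conf'],2),X)
            if np.hypot(*(X-np.array(g))[:2])<.03: L.setdefault(t,[]).append([list(e),list(d)])
    json.dump(L,open('rays.json','w'))
    for t in things:
        if len(L.get(t,[]))>1: print('TRI',t,*tri([(np.array(e),np.array(d)) for e,d in L[t]]))
E
python3 - <<'E'
from h import *
np.set_printoptions(precision=4,suppress=True)
look(dict(spigot_seat=(.587,.191,.055),key_top=(.541,.303,.088)),'w1')
E
python3 -m jog '[{"x":0.11,"y":-0.36,"z":0,"ax":0,"ay":0,"az":0,"grip":0},{"x":0.11,"y":-0.36,"z":0,"ax":0,"ay":0,"az":0,"grip":0},{"x":0.11,"y":-0.36,"z":0,"ax":0,"ay":0,"az":0,"grip":0},{"x":0.11,"y":-0.36,"z":0,"ax":0,"ay":0,"az":0,"grip":0},{"x":0.11,"y":-0.36,"z":0,"ax":0,"ay":0,"az":0,"grip":0},{"x":0.11,"y":-0.36,"z":0,"ax":0,"ay":0,"az":0,"grip":0},{"x":0.11,"y":-0.36,"z":0,"ax":0,"ay":0,"az":0,"grip":0},{"x":0.11,"y":-0.36,"z":0,"ax":0,"ay":0,"az":0,"grip":0}]'
python3 - <<'E'
from h import *
np.set_printoptions(precision=4,suppress=True)
look(dict(spigot_seat=(.587,.191,.055),key_top=(.541,.303,.088),coil_mid=(.575,-.118,.04),spindle_a_tip=(.571,-.115,.072)),'w2')
E
```

```text
key_top [208.7 259.5] 0.75 [0.5411 0.3045 0.088 ]
t: 2.75
eef_pos: [0.5604, 0.0201, 0.2893]
eef_rot: [[-0.973, 0.231, 0.0], [0.231, 0.973, -0.0], [-0.0, -0.0, -1.0]]
contact_force: [-0.5, 0.1, 0.4]
finger_gap: 1.0
gripper_force: 0.0
spigot_seat [414.  138.2] 0.64 [0.5766 0.1917 0.055 ]
coil_mid [ 65.2 185.7] 0.75 [ 0.5401 -0.2117  0.04  ]
coil_mid [145.3 198.4] 0.72 [ 0.578  -0.1208  0.04  ]
coil_mid [210.5  82.8] 0.71 [ 0.4704 -0.0104  0.04  ]
```

```bash
python3 -m jog '[{"x":0.013,"y":-0.14,"z":-0.05,"ax":0,"ay":0,"az":0,"grip":0},{"x":0.013,"y":-0.14,"z":-0.05,"ax":0,"ay":0,"az":0,"grip":0},{"x":0.013,"y":-0.14,"z":-0.05,"ax":0,"ay":0,"az":0,"grip":0},{"x":0.013,"y":-0.14,"z":-0.05,"ax":0,"ay":0,"az":0,"grip":0},{"x":0.013,"y":-0.14,"z":-0.05,"ax":0,"ay":0,"az":0,"grip":0},{"x":0.013,"y":-0.14,"z":-0.05,"ax":0,"ay":0,"az":0,"grip":0},{"x":0.013,"y":-0.14,"z":-0.05,"ax":0,"ay":0,"az":0,"grip":0},{"x":0.013,"y":-0.14,"z":-0.05,"ax":0,"ay":0,"az":0,"grip":0}]'
python3 - <<'E'
from h import *
np.set_printoptions(precision=4,suppress=True)
look(dict(coil_mid=(.575,-.118,.04),spindle_a_tip=(.571,-.115,.072)),'w3')
E
```

```text
t: 3.8
eef_pos: [0.5732, -0.1163, 0.2398]
eef_rot: [[-0.973, 0.229, 0.001], [0.229, 0.973, -0.0], [-0.001, 0.0, -1.0]]
contact_force: [0.3, -0.4, 0.0]
finger_gap: 1.0
gripper_force: 0.0
coil_mid [148.5 158.7] 0.97 [ 0.5407 -0.2202  0.04  ]
coil_mid [338.4  36.5] 0.78 [ 0.472  -0.0167  0.04  ]
coil_mid [252.2 173.4] 0.6 [ 0.5793 -0.1232  0.04  ]
spindle_a_tip [253.6 179.1] 0.87 [ 0.5771 -0.1209  0.072 ]
TRI coil_mid [ 0.5803 -0.1237  0.0331] [np.float64(0.0006071077001205376), np.float64(0.0006071077001205202)]
```

View pics/w3.png

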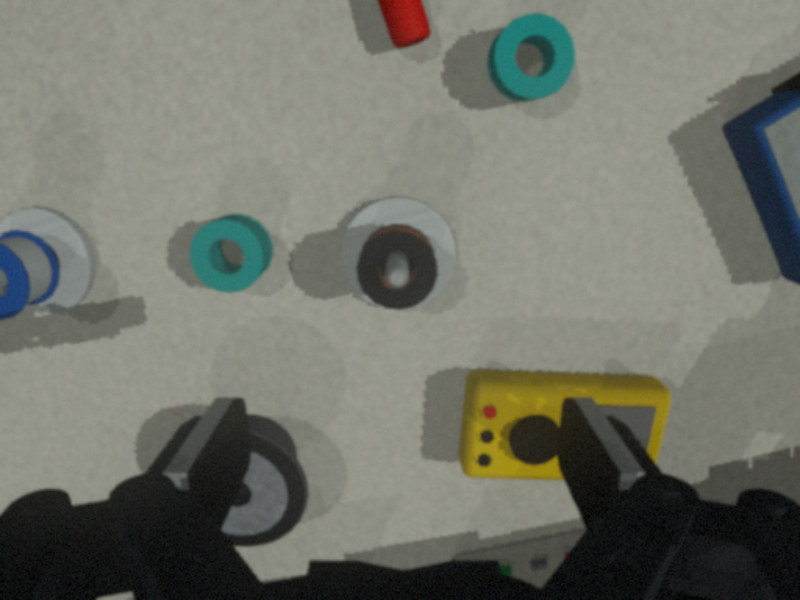

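The picture shows the copper-wound coil with black end plates on its aluminium foot at (398,267) of 800x600. The turquoise look-alikes are at (231,254) and (532,57), with no foot. This one is confirmed, so I'll refine its axis from the circle centres.

Run:
```python
from h import *
np.set_printoptions(precision=4,suppress=True)
c=cal('wrist');im=cv2.imread('pics/w3.png');im=cv2.resize(im,(512,384))
hsv=cv2.cvtColor(im,cv2.COLOR_BGR2HSV)
roi=np.zeros(im.shape[:2],np.uint8);roi[135:205,215:300]=1
m=((im.max(2)<75)&(roi>0)).astype(np.uint8)
n,l,s,ce=cv2.connectedComponentsWithStats(m);k=1+s[1:,4].argmax()
ct=max(cv2.findContours((l==k).astype(np.uint8),0,1)[0],key=len)
hull=cv2.convexHull(ct); el=cv2.fitEllipse(hull);print(s[k],el)
print('top plate @.055',atz('wrist',el[0],.055,c))
print('tip seen @.072',atz('wrist',(254.7,170),.072,c), 'foot',atz('wrist',(257.3,158.7),.010,c))
for n,p in (('scene',(229.2,191.5)),('top',(287.7,178.8))): print(n,atz(n,p,.072))
print(tri([ray('wrist',(253.6,175),c),ray('top',(287.7,178.8)),ray('scene',(229.2,191.5))]))
for X in ([.579,-.121,.055],[.579,-.121,.072],[.579,-.121,.010]): print(proj('wrist',X,c)*1.5625)
```

```text
[ 229  145   50   52 1742] ((253.40463256835938, 171.12110900878906), (49.927734375, 51.94899368286133), 158.4189910888672)
top plate @.055 [ 0.5736 -0.1211  0.055 ]
tip seen @.072 [ 0.5689 -0.1186  0.072 ] foot [ 0.5716 -0.1169  0.01  ]
scene [ 0.5896 -0.1146  0.072 ]
top [ 0.5705 -0.1139  0.072 ]
(array([ 0.577 , -0.1208,  0.06  ]), [np.float64(0.0010710207597359137), np.float64(0.006523948144060067), np.float64(0.006489494139185157)])
[[398.2565 275.7228]]
[[398.0241 283.0205]]
[[398.7743 259.4831]]
```

```bash
python3 -m jog '[{"x":0.003,"y":-0.004,"z":-0.05,"ax":0,"ay":0,"az":0,"grip":0},{"x":0.003,"y":-0.004,"z":-0.1,"ax":0,"ay":0,"az":0,"grip":0},{"x":0.003,"y":-0.004,"z":-0.12,"ax":0,"ay":0,"az":0,"grip":0},{"x":0.003,"y":-0.004,"z":-0.12,"ax":0,"ay":0,"az":0,"grip":0},{"x":0.003,"y":-0.004,"z":-0.12,"ax":0,"ay":0,"az":0,"grip":0},{"x":0.003,"y":-0.004,"z":-0.12,"ax":0,"ay":0,"az":0,"grip":0},{"x":0.003,"y":-0.004,"z":-0.12,"ax":0,"ay":0,"az":0,"grip":0},{"x":0.003,"y":-0.004,"z":-0.12,"ax":0,"ay":0,"az":0,"grip":0}]'
python3 - <<'E'
from h import *
np.set_printoptions(precision=4,suppress=True)
look(dict(coil_mid=(.576,-.1215,.04),spindle_a_tip=(.576,-.1215,.072)),'w4')
c=cal('wrist');im=cv2.imread('pics/w4.png')
for z,r in ((.055,.025),(.072,.007)):
    a=np.linspace(0,6.28,40); P=np.c_[.576+r*np.cos(a),-.1215+r*np.sin(a),0*a+z]
    cv2.polylines(im,[np.int32(proj('wrist',P,c)*1.5625)],1,(0,255,0),1)
cv2.imwrite('pics/w4.png',im)
E
```

```text
t: 4.75
eef_pos: [0.5766, -0.1217, 0.1205]
eef_rot: [[-0.973, 0.231, 0.002], [0.231, 0.973, -0.001], [-0.002, -0.0, -1.0]]
contact_force: [-0.0, -0.1, 1.0]
finger_gap: 1.002
gripper_force: 0.0
coil_mid [257.9 207.2] 0.56 [ 0.5777 -0.1217  0.04  ]
spindle_a_tip [257.4 223.1] 0.98 [ 0.5759 -0.1216  0.072 ]
TRI coil_mid [ 0.5798 -0.1229  0.0348] [np.float64(0.0004901809543693804), np.float64(0.0010047947554832754), np.float64(0.0008223467785717339)]
TRI spindle_a_tip [ 0.579  -0.1219  0.0644] [np.float64(0.0004298499167530073), np.float64(0.0004298499167530575)]
```

View pics/w4.png

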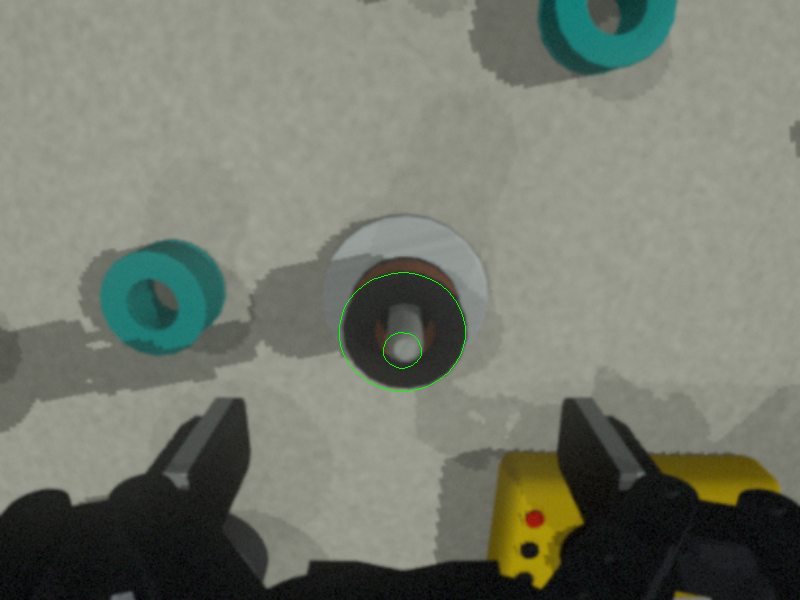

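The overlay fits: the coil's top plate is at (403,331) and the post tip at (403,348), which puts the axis at (0.576, -0.1215), in line with the TCP. I'll descend and grip.

```bash
python3 -m jog '[{"x":0,"y":0,"z":-0.04,"ax":0,"ay":0,"az":0,"grip":0},{"x":0,"y":0,"z":-0.07,"ax":0,"ay":0,"az":0,"grip":0},{"x":0,"y":0,"z":-0.085,"ax":0,"ay":0,"az":0,"grip":0},{"x":0,"y":0,"z":-0.085,"ax":0,"ay":0,"az":0,"grip":0},{"x":0,"y":0,"z":-0.085,"ax":0,"ay":0,"az":0,"grip":1},{"x":0,"y":0,"z":-0.085,"ax":0,"ay":0,"az":0,"grip":1},{"x":0,"y":0,"z":-0.085,"ax":0,"ay":0,"az":0,"grip":1},{"x":0,"y":0,"z":-0.085,"ax":0,"ay":0,"az":0,"grip":1}]' 40
python3 -m jog '[{"x":0,"y":0,"z":0,"ax":0,"ay":0,"az":0,"grip":1},{"x":0,"y":0,"z":0,"ax":0,"ay":0,"az":0,"grip":1},{"x":0,"y":0,"z":0,"ax":0,"ay":0,"az":0,"grip":1},{"x":0,"y":0,"z":0,"ax":0,"ay":0,"az":0,"grip":1},{"x":0,"y":0,"z":0.005,"ax":0,"ay":0,"az":0,"grip":1},{"x":0,"y":0,"z":0.01,"ax":0,"ay":0,"az":0,"grip":1},{"x":0,"y":0,"z":0.015,"ax":0,"ay":0,"az":0,"grip":1},{"x":0,"y":0,"z":0.02,"ax":0,"ay":0,"az":0,"grip":1}]' 40
```

```text
t: 5.7
eef_pos: [0.5769, -0.1217, 0.0359]
eef_rot: [[-0.973, 0.231, 0.002], [0.231, 0.973, -0.0], [-0.002, 0.0, -1.0]]
contact_force: [-1.1, 0.3, 10.0]
finger_gap: 0.562
gripper_force: 39.7
t: 6.5
eef_pos: [0.5761, -0.1216, 0.055]
eef_rot: [[-0.973, 0.231, 0.0], [0.231, 0.973, -0.0], [-0.0, -0.0, -1.0]]
contact_force: [-0.1, -1.1, -1.9]
finger_gap: 0.561
gripper_force: 41.4
```

```bash
python3 -m jog '[{"x":0,"y":0,"z":0.03,"ax":0,"ay":0,"az":0,"grip":1},{"x":0,"y":0,"z":0.07,"ax":0,"ay":0,"az":0,"grip":1},{"x":0,"y":0.03,"z":0.1,"ax":0,"ay":0,"az":0,"grip":1},{"x":0.003,"y":0.08,"z":0.1,"ax":0,"ay":0,"az":0,"grip":1},{"x":0.006,"y":0.13,"z":0.1,"ax":0,"ay":0,"az":0,"grip":1},{"x":0.006,"y":0.18,"z":0.1,"ax":0,"ay":0,"az":0,"grip":1},{"x":0.006,"y":0.22,"z":0.1,"ax":0,"ay":0,"az":0,"grip":1},{"x":0.006,"y":0.24,"z":0.1,"ax":0,"ay":0,"az":0,"grip":1}]'
python3 - <<'E'
from h import *
np.set_printoptions(precision=4,suppress=True)
s=env.read_state();print(s['eef_pos'],s['joint_velocities'])
look(dict(spigot_seat=(.582,.191,.055),key_top=(.541,.303,.088)),'w5')
for r in env.place_of('wrist','coil_mid')[:3]: print('coil',r['conf'],r['centre'],atz('wrist',r['centre'],s['eef_pos'][2]+.007))
print(proj('wrist',[.582,.191,.055]))
E
```

```text
t: 7.3
eef_pos: [0.5816, 0.1217, 0.1547]
eef_rot: [[-0.974, 0.229, 0.0], [0.229, 0.974, 0.0], [-0.0, 0.001, -1.0]]
contact_force: [0.5, -0.4, -2.5]
finger_gap: 0.562
gripper_force: 42.1
[0.5816 0.1217 0.1547] [17.0656  2.5216 -4.6937 -0.6698  2.3323 17.1109]
spigot_seat [351.7 174.1] 0.71 [0.5803 0.1904 0.055 ]
key_top [354.6 173.1] 0.15 [0.5699 0.185  0.088 ]
TRI spigot_seat [0.5749 0.1871 0.0677] [np.float64(0.0014580163322961987), np.float64(0.0014580163322961877)]
coil 0.88 [256.5, 269.3] [0.5792 0.1189 0.1617]
coil 0.78 [59.1, 88.1] [0.4903 0.0649 0.1617]
[[357.2708 174.9957]]
```

View pics/w5.png

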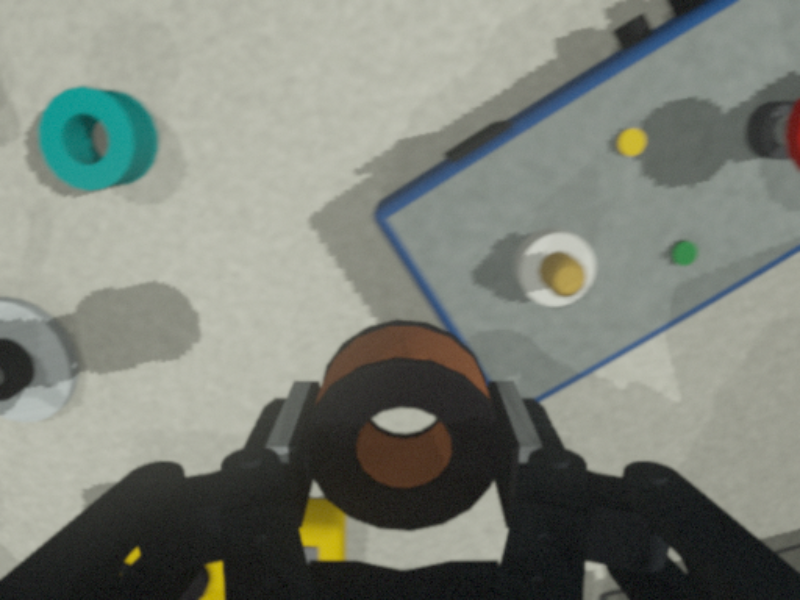

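The picture shows the coil held level at (403,430), with its bore visible. The white pedestal is at (557,269) and the brass tip at (564,274). The arm was still moving when I took it, so I'll repeat the measurement settled, fitting the circles.

Run:
```python
from h import *
np.set_printoptions(precision=4,suppress=True)
c=cal('wrist');s=env.read_state();T=np.array(s['eef_pos']);print(T,s['joint_velocities'])
im=env.snapshot('wrist');save('w6.png',im)
seat=env.place_of('wrist','spigot_seat');print([(r['conf'],r['centre'],atz('wrist',r['centre'],.055,c)) for r in seat[:2]])
reg=env.silhouettes('wrist','coil_mid')
# pedestal: white + brass hull
p=proj('wrist',[.582,.191,.055],c)[0].astype(int)
hsv=cv2.cvtColor(im,cv2.COLOR_RGB2HSV)
def comp(m):
    n,l,st,ce=cv2.connectedComponentsWithStats(m.astype(np.uint8));k=1+st[1:,4].argmax();return (l==k)
roi=np.zeros(im.shape[:2],bool);roi[p[1]-38:p[1]+38,p[0]-38:p[0]+38]=1
w=comp((im.min(2)>165)&roi|((hsv[...,1]>90)&(hsv[...,0]<35)&(hsv[...,2]>110)&roi))
def ell(m): 
    ct=max(cv2.findContours(m.astype(np.uint8),0,1)[0],key=len);return cv2.fitEllipse(cv2.convexHull(ct))
e=ell(w);print('ped',e,atz('wrist',e[0],.055,c))
b=comp((hsv[...,1]>90)&(hsv[...,0]<35)&(hsv[...,2]>110)&roi);print('brass n',b.sum(),np.argwhere(b).min(0),np.argwhere(b).max(0))
# coil upper plate in hand: bore & outer; try top-face heights
dark=im.max(2)
roi2=np.zeros_like(roi);roi2[200:350,190:330]=1
bore=((dark>70)&roi2&(hsv[...,2]>55))
np.save('im6.npy',im)
```

```text
[0.5818 0.1187 0.1544] [-1.5343 -0.0833  0.1618 -0.1011 -0.0718 -0.1713]
[(0.83, [359.2, 173.0], array([0.5809, 0.1926, 0.055 ]))]
ped ((358.86004638671875, 171.47447204589844), (45.02284240722656, 49.08856201171875), 49.86564636230469) [0.5797 0.1925 0.055 ]
brass n 562 [162 348] [188 376]
```

Run:
```python
from h import *
c=cal('wrist');im=cv2.imread('pics/w6.png');S=3
T=np.array([.582,.118,.154]);a=np.linspace(0,6.28,60)
big=cv2.resize(im,None,fx=S,fy=S,interpolation=cv2.INTER_CUBIC)
def ring(X,r,col):
    P=np.c_[X[0]+r*np.cos(a),X[1]+r*np.sin(a),0*a+X[2]];cv2.polylines(big,[np.int32(proj('wrist',P,c)*S)],1,col,1)
ring(T+[0,0,.021],.012,(0,255,0));ring(T+[0,0,.021],.025,(0,255,0));ring(T+[0,0,-.009],.012,(255,255,0))
ring([.5797,.1925,.055],.017,(0,0,255));ring([.5797,.1925,.072],.006,(0,0,255));ring([.5797,.1925,.055],.009,(255,0,0))
cv2.imwrite('pics/o6.png',big[390:990,500:1300])
```

```text
(no output)
```

View pics/o6.png

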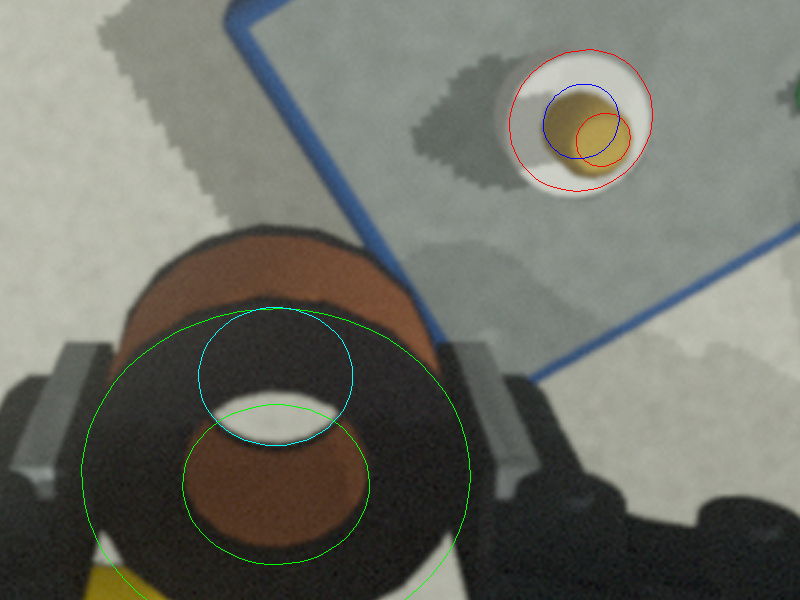

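The coil in hand shows its bore centred under the TCP laterally, with the coil's centre about 3 mm above the TCP. The pedestal ring fits at about (0.581, 0.1925). I'll move just above the spigot and check the view through the bore.

```bash
python3 -m jog '[{"x":-0.001,"y":0.04,"z":0,"ax":0,"ay":0,"az":0,"grip":1},{"x":-0.001,"y":0.065,"z":0,"ax":0,"ay":0,"az":0,"grip":1},{"x":-0.001,"y":0.0745,"z":-0.01,"ax":0,"ay":0,"az":0,"grip":1},{"x":-0.001,"y":0.0745,"z":-0.03,"ax":0,"ay":0,"az":0,"grip":1},{"x":-0.001,"y":0.0745,"z":-0.05,"ax":0,"ay":0,"az":0,"grip":1},{"x":-0.001,"y":0.0745,"z":-0.059,"ax":0,"ay":0,"az":0,"grip":1},{"x":-0.001,"y":0.0745,"z":-0.059,"ax":0,"ay":0,"az":0,"grip":1},{"x":-0.001,"y":0.0745,"z":-0.059,"ax":0,"ay":0,"az":0,"grip":1}]'
python3 - <<'E'
from h import *
c=cal('wrist');s=env.read_state();T=np.array(s['eef_pos']);print(T)
im=env.snapshot('wrist');S=3
save('w7.png',im);a=np.linspace(0,6.28,60);T=np.array([.581,.1925,.095])
big=cv2.resize(im[:,:,::-1],None,fx=S,fy=S,interpolation=cv2.INTER_CUBIC)
def ring(X,r,col):
    P=np.c_[X[0]+r*np.cos(a),X[1]+r*np.sin(a),0*a+X[2]];cv2.polylines(big,[np.int32(proj('wrist',P,c)*S)],1,col,1)
ring(T+[0,0,.018],.012,(0,255,0));ring(T+[0,0,-.012],.012,(255,255,0))
ring([.581,.1925,.055],.017,(0,0,255));ring([.581,.1925,.072],.006,(0,0,255))
cv2.imwrite('pics/o7.png',big[390:990,400:1200])
E
```

```text
t: 8.45
eef_pos: [0.5812, 0.1924, 0.0956]
eef_rot: [[-0.973, 0.231, 0.0], [0.231, 0.973, -0.0], [-0.0, -0.0, -1.0]]
contact_force: [-0.3, -0.0, -0.6]
finger_gap: 0.557
gripper_force: 42.2
[0.58124461 0.19243476 0.09559446]
```

View pics/o7.png

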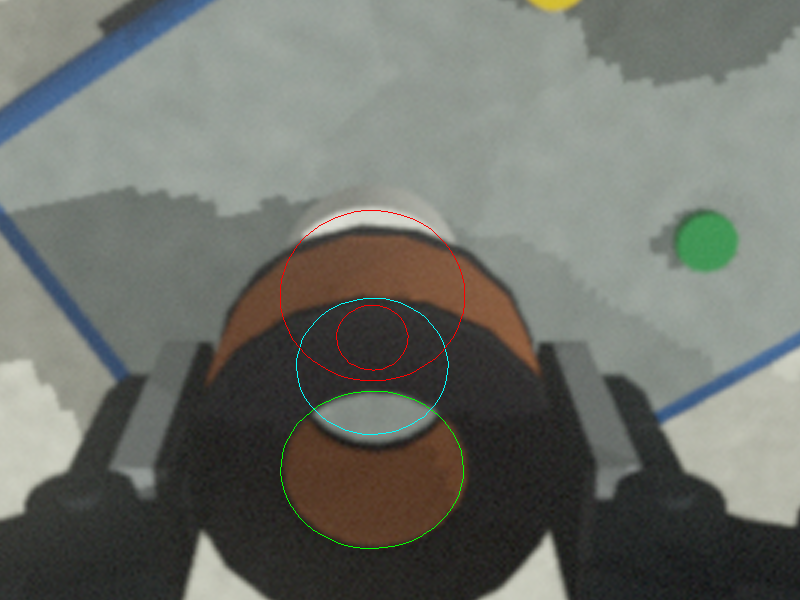

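The coil's bore fits the predicted ring at (373,470), and the pedestal's edge fits its own at (373,210). They are aligned within about 1 mm, so I'll lower.

```bash
python3 -m jog '[{"x":0,"y":0,"z":-0.005,"ax":0,"ay":0,"az":0,"grip":1},{"x":0,"y":0,"z":-0.01,"ax":0,"ay":0,"az":0,"grip":1},{"x":0,"y":0,"z":-0.014,"ax":0,"ay":0,"az":0,"grip":1},{"x":0,"y":0,"z":-0.018,"ax":0,"ay":0,"az":0,"grip":1},{"x":0,"y":0,"z":-0.021,"ax":0,"ay":0,"az":0,"grip":1},{"x":0,"y":0,"z":-0.024,"ax":0,"ay":0,"az":0,"grip":1},{"x":0,"y":0,"z":-0.026,"ax":0,"ay":0,"az":0,"grip":1},{"x":0,"y":0,"z":-0.026,"ax":0,"ay":0,"az":0,"grip":1}]'
```

```text
t: 9.3
eef_pos: [0.5808, 0.193, 0.069]
eef_rot: [[-0.973, 0.231, -0.0], [0.231, 0.973, -0.0], [0.0, -0.0, -1.0]]
contact_force: [-0.6, 0.8, -1.2]
finger_gap: 0.567
gripper_force: 42.2
```

```bash
python3 -m jog '[{"x":0,"y":0,"z":-0.0005,"ax":0,"ay":0,"az":0,"grip":1},{"x":0,"y":0,"z":-0.001,"ax":0,"ay":0,"az":0,"grip":1},{"x":0,"y":0,"z":-0.0015,"ax":0,"ay":0,"az":0,"grip":1},{"x":0,"y":0,"z":-0.002,"ax":0,"ay":0,"az":0,"grip":1},{"x":0,"y":0,"z":-0.0025,"ax":0,"ay":0,"az":0,"grip":1},{"x":0,"y":0,"z":-0.003,"ax":0,"ay":0,"az":0,"grip":1},{"x":0,"y":0,"z":-0.003,"ax":0,"ay":0,"az":0,"grip":1},{"x":0,"y":0,"z":-0.003,"ax":0,"ay":0,"az":0,"grip":1}]'
```

```text
t: 10.1
eef_pos: [0.5809, 0.193, 0.0663]
eef_rot: [[-0.973, 0.231, 0.0], [0.231, 0.973, 0.0], [-0.0, 0.0, -1.0]]
contact_force: [0.4, 1.0, -1.0]
finger_gap: 0.557
gripper_force: 42.2
```

```bash
python3 -m jog '[{"x":0,"y":0,"z":-0.0005,"ax":0,"ay":0,"az":0,"grip":1},{"x":0,"y":0,"z":-0.001,"ax":0,"ay":0,"az":0,"grip":1},{"x":0,"y":0,"z":-0.0015,"ax":0,"ay":0,"az":0,"grip":1},{"x":0,"y":0,"z":-0.002,"ax":0,"ay":0,"az":0,"grip":1},{"x":0,"y":0,"z":-0.0025,"ax":0,"ay":0,"az":0,"grip":1},{"x":0,"y":0,"z":-0.0025,"ax":0,"ay":0,"az":0,"grip":1},{"x":0,"y":0,"z":-0.0025,"ax":0,"ay":0,"az":0,"grip":1},{"x":0,"y":0,"z":-0.0025,"ax":0,"ay":0,"az":0,"grip":1}]'
```

```text
t: 10.9
eef_pos: [0.5811, 0.193, 0.0658]
eef_rot: [[-0.973, 0.231, 0.001], [0.231, 0.973, 0.0], [-0.001, 0.0, -1.0]]
contact_force: [-10.7, -3.4, 34.4]
finger_gap: 0.562
gripper_force: 45.4
```

The arm is pressing on the seat at TCP 0.0658, which matches the expected seated height. I'll back off 2 mm, open and rise.

```bash
python3 -m jog '[{"x":0,"y":0,"z":0.002,"ax":0,"ay":0,"az":0,"grip":1},{"x":0,"y":0,"z":0.002,"ax":0,"ay":0,"az":0,"grip":0},{"x":0,"y":0,"z":0.002,"ax":0,"ay":0,"az":0,"grip":0},{"x":0,"y":0,"z":0.002,"ax":0,"ay":0,"az":0,"grip":0},{"x":0,"y":0,"z":0.002,"ax":0,"ay":0,"az":0,"grip":0},{"x":0,"y":0,"z":0.002,"ax":0,"ay":0,"az":0,"grip":0},{"x":0,"y":0,"z":0.002,"ax":0,"ay":0,"az":0,"grip":0},{"x":0,"y":0,"z":0.002,"ax":0,"ay":0,"az":0,"grip":0}]'
python3 -m jog '[{"x":0,"y":0,"z":0.02,"ax":0,"ay":0,"az":0,"grip":0},{"x":0,"y":0,"z":0.05,"ax":0,"ay":0,"az":0,"grip":0},{"x":0,"y":0,"z":0.09,"ax":0,"ay":0,"az":0,"grip":0},{"x":0,"y":0.02,"z":0.1,"ax":0,"ay":0,"az":0,"grip":0},{"x":-0.02,"y":0.05,"z":0.1,"ax":0,"ay":0,"az":0,"grip":0},{"x":-0.03,"y":0.06,"z":0.1,"ax":0,"ay":0,"az":0,"grip":0},{"x":-0.03,"y":0.06,"z":0.1,"ax":0,"ay":0,"az":0,"grip":0},{"x":-0.03,"y":0.06,"z":0.1,"ax":0,"ay":0,"az":0,"grip":0}]'
python3 - <<'E'
from h import *
np.set_printoptions(precision=4,suppress=True)
c=cal('wrist');look(dict(key_top=(.541,.303,.088),spigot_seat=(.581,.1925,.055),coil_mid=(.581,.1925,.07)),'w8')
im=cv2.imread('pics/w8.png');a=np.linspace(0,6.28,60)
for X,r in (((.581,.1925,.085),.025),((.536,.3045,.088),.02)):
    P=np.c_[X[0]+r*np.cos(a),X[1]+r*np.sin(a),0*a+X[2]];cv2.polylines(im,[np.int32(proj('wrist',P,c)*1.5625)],1,(0,255,0),1)
cv2.imwrite('pics/w8.png',im)
E
```

```text
t: 11.7
eef_pos: [0.5809, 0.193, 0.0657]
eef_rot: [[-0.973, 0.231, -0.0], [0.231, 0.973, -0.0], [0.0, -0.0, -1.0]]
contact_force: [0.5, 0.3, 0.6]
finger_gap: 1.0
gripper_force: 0.0
t: 12.5
eef_pos: [0.5509, 0.2528, 0.1656]
eef_rot: [[-0.973, 0.23, -0.0], [0.23, 0.973, -0.0], [0.0, -0.0, -1.0]]
contact_force: [-0.4, -0.4, -0.3]
finger_gap: 1.002
gripper_force: 0.0
key_top [336.2 173.8] 0.87 [0.5404 0.3068 0.088 ]
spigot_seat [191.5 242. ] 0.64 [0.5784 0.193  0.055 ]
coil_mid [189.1 254.4] 0.66 [0.5816 0.193  0.07  ]
TRI key_top [0.5388 0.3059 0.093 ] [np.float64(0.00011701218182662331), np.float64(0.00011701218182670142)]
TRI spigot_seat [0.579  0.1919 0.0532] [np.float64(0.0020408514535417204), np.float64(0.0021446063902376294), np.float64(0.0005434392827563487)]
TRI coil_mid [ 0.663  -0.1008 -0.2071] [np.float64(0.11827991661531849), np.float64(0.047467306494848274), np.float64(0.0410554307433569), np.float64(0.20133178072649335)]
```

View pics/w8.png

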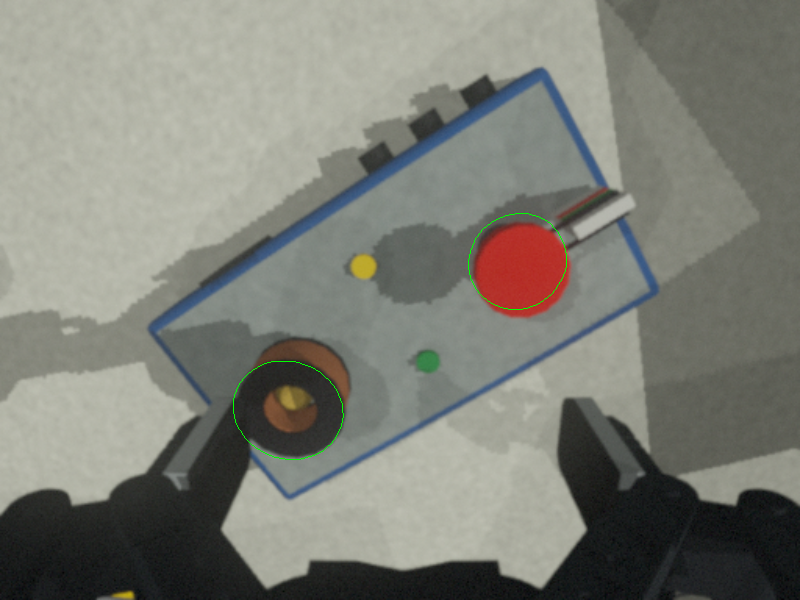

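The coil is on the spigot, with brass visible in its bore at (294,398). The key cap is at (521,270), i.e. (0.540, 0.3065), with the gauge beyond it. I'll shut the fingers and move above the key, offset slightly away from the gauge.

```bash
python3 -m jog '[{"x":-0.01,"y":0.04,"z":0,"ax":0,"ay":0,"az":0,"grip":1},{"x":-0.01,"y":0.052,"z":0,"ax":0,"ay":0,"az":0,"grip":1},{"x":-0.01,"y":0.052,"z":0,"ax":0,"ay":0,"az":0,"grip":1},{"x":-0.01,"y":0.052,"z":0,"ax":0,"ay":0,"az":0,"grip":1},{"x":-0.01,"y":0.052,"z":-0.02,"ax":0,"ay":0,"az":0,"grip":1},{"x":-0.01,"y":0.052,"z":-0.04,"ax":0,"ay":0,"az":0,"grip":1},{"x":-0.01,"y":0.052,"z":-0.055,"ax":0,"ay":0,"az":0,"grip":1},{"x":-0.01,"y":0.052,"z":-0.06,"ax":0,"ay":0,"az":0,"grip":1}]' 20
python3 -m jog '[{"x":0,"y":0,"z":0,"ax":0,"ay":0,"az":0,"grip":1},{"x":0,"y":0,"z":-0.002,"ax":0,"ay":0,"az":0,"grip":1},{"x":0,"y":0,"z":-0.004,"ax":0,"ay":0,"az":0,"grip":1},{"x":0,"y":0,"z":-0.006,"ax":0,"ay":0,"az":0,"grip":1},{"x":0,"y":0,"z":-0.008,"ax":0,"ay":0,"az":0,"grip":1},{"x":0,"y":0,"z":-0.01,"ax":0,"ay":0,"az":0,"grip":1},{"x":0,"y":0,"z":-0.011,"ax":0,"ay":0,"az":0,"grip":1},{"x":0,"y":0,"z":-0.011,"ax":0,"ay":0,"az":0,"grip":1}]'
python3 -c "
from plant import env
for i in range(3): env.snapshot('wrist'); s=env.read_state(); print(s['eef_pos'],s['contact_force'])"
```

```text
t: 13.5
eef_pos: [0.5404, 0.3038, 0.1042]
eef_rot: [[-0.973, 0.231, -0.002], [0.231, 0.973, -0.001], [0.002, -0.002, -1.0]]
contact_force: [-1.1, -0.3, -0.3]
finger_gap: -0.001
gripper_force: 0.0
t: 14.3
eef_pos: [0.541, 0.305, 0.0948]
eef_rot: [[-0.973, 0.231, 0.0], [0.231, 0.973, 0.0], [-0.0, 0.0, -1.0]]
contact_force: [-0.5, 0.1, 1.8]
finger_gap: 0.001
gripper_force: 1.4
[0.54099761 0.30502427 0.09487854] [-0.66823534  0.65060836  2.80748126]
[0.541026   0.30502119 0.09491008] [ 0.1270725  -0.07380062  2.95410038]
[0.5410235  0.30505564 0.09495591] [ 0.04077683 -0.1192244   3.19262276]
```

Contact starts at TCP z ≈ 0.0955, with the 3 N preload as specified. I'll press a further 11 mm gradually.

```bash
python3 -m jog '[{"x":0,"y":0,"z":-0.0015,"ax":0,"ay":0,"az":0,"grip":1},{"x":0,"y":0,"z":-0.003,"ax":0,"ay":0,"az":0,"grip":1},{"x":0,"y":0,"z":-0.0045,"ax":0,"ay":0,"az":0,"grip":1},{"x":0,"y":0,"z":-0.006,"ax":0,"ay":0,"az":0,"grip":1},{"x":0,"y":0,"z":-0.0075,"ax":0,"ay":0,"az":0,"grip":1},{"x":0,"y":0,"z":-0.009,"ax":0,"ay":0,"az":0,"grip":1},{"x":0,"y":0,"z":-0.0105,"ax":0,"ay":0,"az":0,"grip":1},{"x":0,"y":0,"z":-0.0105,"ax":0,"ay":0,"az":0,"grip":1}]'
python3 - <<'E'
from h import *
f=[];z=[]
im=env.snapshot('scene')
for i in range(6):
    env.snapshot('wrist'); s=env.read_state(); f.append(s['contact_force'][2]); z.append(s['eef_pos'][2])
print(s['t'],np.mean(f),np.mean(z))
a=cv2.resize(im[225:300,300:420],(800,500),interpolation=cv2.INTER_CUBIC);save('k.png',a)
E
```

```text
t: 15.25
eef_pos: [0.5411, 0.305, 0.0843]
eef_rot: [[-0.973, 0.231, 0.0], [0.231, 0.973, 0.0], [-0.0, 0.0, -1.0]]
contact_force: [-1.1, -0.2, 7.8]
finger_gap: -0.001
gripper_force: 4.0
15.6 7.771671536966417 0.08444732008399582
```

View pics/k.png

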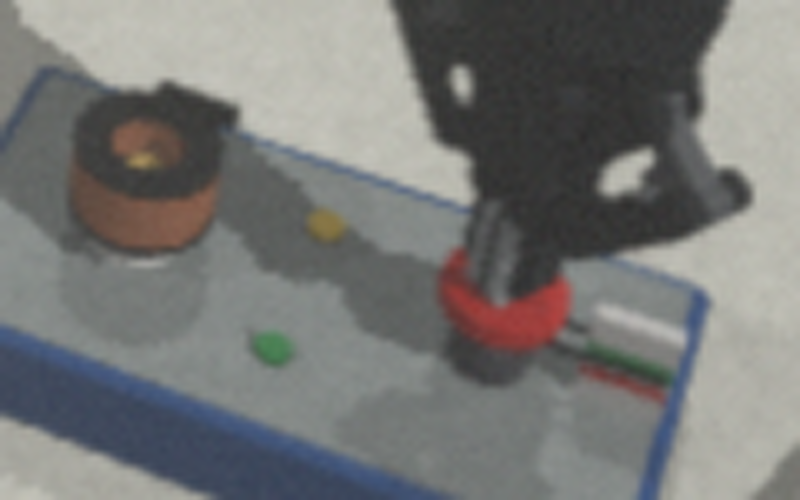

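The crop shows the coil seated level on the pedestal at (145,190). The pointer, at (575,340), is level with the green band and above the red. A force of 7.8 N and a TCP drop of about 10.5 mm both put the key mid-green.

```bash
python3 -c "
from plant import env
print(env.sign_off())"
```

```text
the job is handed in; nothing more can be done
None
```

The job is handed in at about 15.6 s: the coil is seated on the spigot and released, and the arm is holding the key at about 10 mm of travel, mid-green, with about 7.8 N; the sign-off returned no verdict.

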